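Hold a spring clip open over the stock card

ROBOT

A 6-joint arm with a two-finger parallel gripper is mounted at the origin on the work surface. World frame = base frame: x ahead of the robot, y to its left, z up, the work surface at z = 0. Lengths are in m, angles in rad, forces in N, time in s.
With the tool pointing down it reaches from about 0.3 to 0.775 m from the base axis. Payload 14.6 kg.
Tool frame: the origin (TCP) lies midway between the tips of the shut fingers; the grasp point (between the pads) lies 19 mm behind it (ctrl.tcp_to_grasp is the z of the grasp point in the tool frame, in m); z points along the fingers, y is the line along which they close (so a half turn about z gives the same grasp; the last joint's range is limited). The gripper opens to 94 mm and grips with 3 to 60 N. Pads are 16 mm wide; open, the fingers measure 119 mm over their backs; the gripper's body (75 mm by 177 mm) begins 78 mm behind the grasp point.
Start: joints at [1.153, 0.3, 1.521, -0, 1.321, -0.067], TCP at [0.189, 0.516, 0.205] pointing down, gripper open.
Joint ranges: [-3.03, 3.03], [-0.79, 2.21], [0.23, 2.52], [-1.04, 4.18], [0, 3.07], [-2.55, 2.55]. Speed limits (rad/s): [2.22, 2.22, 2.57, 3.14, 3.14, 3.14].

INTERFACE

Orientations are given as [roll, pitch, yaw] about the fixed x, y, z axes, in that order (R = Rz(yaw) Ry(pitch) Rx(roll)).
In Python, from station import monitor, camera, ctrl gives the robot as it stands.
- The arm moves only by the tool apply_moves, never from a script. Its argument "plan" is one flat list of numbers, 4 for each row, row after row: the shift along the tool's x, y, z in mm, then the turn about the tool's z in rad. In form: [dx, dy, dz, spin, dx, dy, dz, spin, ...]. A call has 1 to 20 rows; each row shifts and turns the commanded pose from where the row before left it, along the tool's axes as they then stand; what a row does not reach is not made up. A row lasts 1/10 s, in which the tool goes at most 50 mm and 8.59 degrees, less where a joint would pass 70% of its speed; a pose out of reach is approached as far as the arm can. A call is refused whole if a number of a shift passes 50 or a number of a turn 0.15, either way. A call with a gripper value outside its range is refused whole. "hand" is the gripper command: -1 is shut, 1 is fully open, values between are in proportion, set as the call begins (left out, the last holds). The fingers move at their own pace and stop on an object; "squeeze" is the grip in N (left out, the last holds). Time passes only in rows, so rows that do not move let the fingers close. It gives the time, the measured TCP pose, the force, the opening and the grip force at its end, in the units of the state.
- monitor.get_obs(): the state, without advancing time (a new reading comes with each control period).
- camera(name): name is "scene" or "top"; returns a dict with "image" (420x560x3 uint8, red, green, blue), "range_z" (420x560 float32, m along the optical axis (not along the pixel's ray), 0 where there is no reading), "mtx" (3x3 intrinsics, pixels), "rvec" (rotation vector, rad) and "tvec" (3), from world to camera coordinates, as OpenCV has them. Camera axes: x right, y down, z forward; pixel columns grow to the right and rows downward; lengths in m; the calibration is good to about 2 mm. A picture is of the moment at which its call begins.
- ctrl.hand_in(): hands the job in; it is judged then, once.
The state is a dict: "time_s": time; "qpos": joint angles; "joint_vel": joint speeds; "tau": joint torques, N m; "ee_pos": TCP position; "eef_rot": TCP orientation; "force": force on the tool from outside, world axes, zero at the start; "moment": the same for the moment, N m; "grip_width": finger opening in m; "grip_force": force on a finger pad.
Only numpy, scipy, OpenCV 4.12 (cv2) and the standard library are available. Lean on these libraries where they do the work, as an engineer would, in place of code of your own. Each camera call takes 0.05 s, during which the arm holds its last target. There are 200 camera calls.

TASK

Take the large steel spring clip off its rail and carry it to the upright stock card that stands between two cartons. Squeeze its levers so that it is wide open and lower the open jaws over the middle of the card's top edge, one jaw well down each side and neither touching the card, and finish while still holding it there gaping, ready for a colleague to slip a count sheet in. Leave the card, the cartons and the other things on the table undisturbed.

Things in the scene. Friction and masses are not known exactly. Their poses are not given: they have to be found in the camera images.
- clip_grip (a point): Centre of the gripping zone of the large spring clip, midway between its two levers, 30 mm above its hinge. The clip stands upright, levers up, jaws down: bright steel, black rubber jaw tips, 50 mm wide along x, 88 mm tall, about 75 g. Axes: x along the hinge, y across the jaws from one lever to the other, z up. It belongs to the half with tip_a and leans with it.
- tip_a (a point): Inner lower edge (middle of its width) of the jaw on the clip's +y side, 45 mm below the hinge. Shut, the jaws are 3 mm apart; at the stop the tips are 25 mm apart inside, 39 mm over their outsides, and still about 44 mm below the hinge. The insides narrow upward to the hinge.
- tip_b (a point): The same point of the other jaw, on the clip's -y side.
- jaw (a joint): Opening angle between the clip's halves: 0 shut, 0.5 rad fully open (stop); each half turns by half of it. Squeezing the levers together opens the jaws. At the lever tops it takes about 3 N to start and 7 N at the stop; the spring shuts the jaws when let go.
- clip: The same clip (half with tip_a); origin mid-hinge, axes as clip_grip. Levers: plates 50 mm wide (x), 4 mm thick, spreading upward in a V, 46 mm over their outer faces at the top (44 mm above the hinge), 24 mm at the hinge. Squeezed along y to the stop they are parallel, 23 mm over the outer faces, and lie flat on the pads.
- rail: Clip rail: a wooden board 160 x 60 x 10 mm with an upright steel fin 130 mm long (along x), 2.4 mm thick, top at 30 mm, on its middle line. Origin at the centre of its underside. The clip stands on the board with its jaws astride the fin, anywhere along its middle part; lift it straight up by 25 mm or more to clear the fin. Fixed.
- card_top (a point): Middle of the top edge of the stock card, 125 mm above the table. Axes: x along the edge, y across the card's thickness, z up. The card is stiff white board, 120 mm long (x), 4 mm thick, so it will not enter the shut clip, and it stands in a black foot.
- stand: The card with its black foot, 140 x 56 x 14 mm, fixed to the table. Origin at the centre of the foot's underside, axes as for card_top.
- carton_l: White carton with a blue band, 72 x 44 x 118 mm, loose, standing on the card's +y side, its near face 32 to 42 mm from the card's middle plane. Origin at the centre of its underside.
- carton_r: The same on the card's -y side, 72 x 44 x 112 mm, loose.
- bottle_a: Small white bottle, 44 mm across, 85 mm tall; bystander at the far side. Origin under its centre.
- bottle_b: A second such bottle; bystander.
- jar: Amber jar, 60 mm across, 75 mm tall; bystander on the robot's side. Origin under its centre.
- flatbox: White box with a yellow band, 100 x 65 x 35 mm, lying at the far side; bystander. Origin under its centre.
- small_clip: Small flat steel clip, about 65 x 16 x 10 mm, lying at the far side; bystander, not the one to use.

How it is judged:
By the outcome, as a careful person would: the job done as asked, in the order asked, and still so for the second after the job is handed in, while the arm keeps its last pose, push and grip.
It also fails if it takes over 51 s, if anything falls off the work surface, if the arm or the gripper's body presses on something with over 40 N, if the wrist force passes 120 N, or if a joint passes its speed limit or range.

## Working session

There is one attempt and no reset: what is moved stays moved. The work goes in short steps, Python scripts to look and compute and a tool call to move; the robot and the scene stay as the last step left them, time stands still between calls to the robot, and variables do not carry over. Pictures are saved under pics/ and viewed, at most 10 in all, crops included, and the job is handed in when it is done.

Besides the shell and the picture viewer there is one more tool, called after ">>>" as name(argument=value, ...) on one line, values as JSON. apply_moves: Moves the arm, as the interface text tells. Its arguments: {"type":"object","properties":{"plan":{"type":"array","items":{"type":"number"}},"hand":{"type":"number"},"squeeze":{"type":"number"}},"required":["plan"]}

```bash
mkdir -p pics; cat > h.py <<'E'
import numpy as np, cv2
from station import monitor, camera, ctrl
def cloud(c):
    R,_=cv2.Rodrigues(np.array(c["rvec"],float)); t=np.array(c["tvec"],float).ravel()
    z=c["range_z"]; v,u=np.mgrid[:z.shape[0],:z.shape[1]]; K=np.array(c["mtx"])
    p=np.stack([(u-K[0,2])/K[0,0]*z,(v-K[1,2])/K[1,1]*z,z],-1)
    w=(p-t)@R; w[z==0]=np.nan
    return w
E
python3 - <<'E'
from h import *
for n in("scene","top"):
    c=camera(n); np.savez(n+"0.npz",**c); cv2.imwrite(f"pics/{n}0.png",c["image"][:,:,::-1])
o=monitor.get_obs(); print(o["time_s"],o["ee_pos"],o["eef_rot"],o["grip_width"],ctrl.tcp_to_grasp)
E
```

```text
0.1 [0.18890001 0.51628514 0.20494105] [-3.14055116e+00 -8.85319455e-05  2.79083354e+00] 0.09371602507146536 -0.0188
```

View pics/scene0.png

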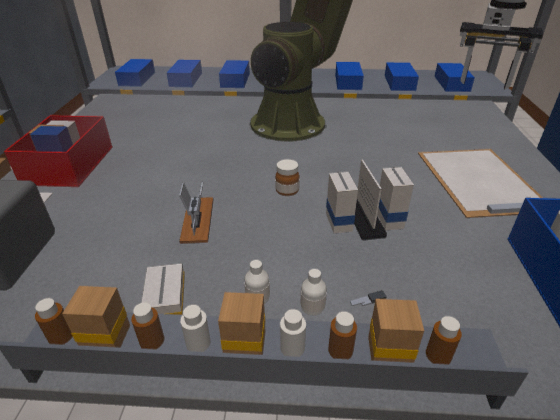

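View pics/top0.png

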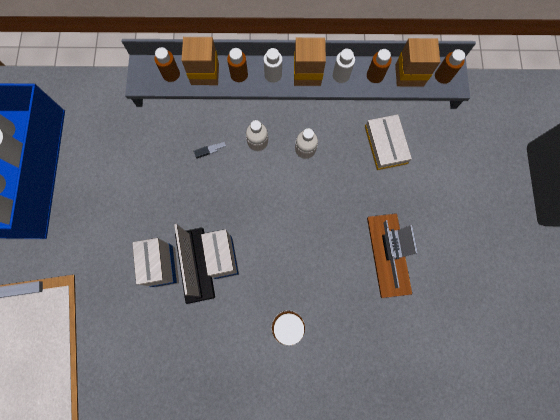

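The scene view has the clip on its rail at about (195,208), and the card between the cartons at (368,195). The top view has the clip at (398,242), the card's top edge running from (178,227) to (187,300), and the cartons at (152,260) and (218,252).

```bash
python3 - <<'E'
from h import *
def rect(p):
    p=p.astype(np.float32); (c,s,a)=cv2.minAreaRect(p*1000); b=cv2.boxPoints((c,s,a))
    e=[b[1]-b[0],b[2]-b[1]]; e=max(e,key=np.linalg.norm)
    return np.round(c,1),np.round(s,1),round(np.degrees(np.arctan2(e[1],e[0])),1)
for n in("top","scene"):
    c=np.load(n+"0.npz"); w=cloud(c); 
    P=w.reshape(-1,3); P=P[~np.isnan(P).any(1)]
    print(n,"table z",np.median(P[(abs(P[:,0]-.45)<.2)&(abs(P[:,1])<.3)][:,2]))
    if n=="top":
        for (u,v) in [(395,242),(188,262),(152,260),(218,252),(289,328)]: print(u,v,w[v,u].round(4))
        np.save("P.npy",P)
    cl=w[242,395] if n=="top" else cl
    card=w[262,188] if n=="top" else card
    d=np.hypot(*(P[:,:2]-cl[:2]).T)
    for lo,hi in[(.006,.014),(.026,.034),(.05,.07),(.07,.085),(.083,.1)]:
        q=P[(d<.1)&(P[:,2]>lo)&(P[:,2]<hi)]
        if len(q)>4: print("clip",lo,hi,len(q),rect(q[:,:2]),q[:,2].max().round(4))
    d=np.hypot(*(P[:,:2]-card[:2]).T)
    for lo,hi in[(.009,.018),(.107,.115),(.115,.1205),(.1215,.13)]:
        q=P[(d<.15)&(P[:,2]>lo)&(P[:,2]<hi)]
        if len(q)<5: continue
        m=np.round(q*200)[:,:2].astype(int); m-=m.min(0)-1
        im=np.zeros(m.max(0)+2,np.uint8); im[m[:,0],m[:,1]]=1
        k,lab=cv2.connectedComponents(im); l=lab[m[:,0],m[:,1]]
        for i in range(1,k):
            r=q[l==i]
            if len(r)>15: print("card",lo,hi,len(r),rect(r[:,:2]),np.median(r[:,2]).round(4))
for n in("top","scene"):
    c=np.load(n+"0.npz"); im=c["image"]
    a=im[200:310,350:440] if n=="top" else im[170:250,170:225]
    b=im[215:310,125:245] if n=="top" else im[150:245,315:420]
    a=cv2.resize(a,(400,560 if n=="scene" else 490),interpolation=2); b=cv2.resize(b,(400,a.shape[0]),interpolation=2)
    cv2.imwrite(f"pics/{n}_crop.png",np.hstack([a,b])[:,:,::-1])
E
```

```text
top table z -0.00024350916482549601
395 242 [ 0.5491 -0.1774  0.0619]
188 262 [0.5086 0.1976 0.0757]
152 260 [0.5076 0.2492 0.1165]
218 252 [0.5225 0.1397 0.1112]
289 328 [0.3971 0.0178 0.0744]
clip 0.006 0.014 1833 (array([ 533.3, -180.3]), array([160.1,  61.3]), np.float32(7.0)) 0.0138
clip 0.026 0.034 67 (array([ 533. , -181.1]), array([128.4,   5.2]), np.float32(7.2)) 0.0333
clip 0.05 0.07 370 (array([ 547.2, -177.5]), array([54.7, 28.3]), np.float32(9.4)) 0.0699
clip 0.07 0.085 152 (array([ 547.3, -177.3]), array([49.6, 36.6]), np.float32(6.9)) 0.0849
clip 0.083 0.1 265 (array([ 547.5, -178.8]), array([49.7, 46.6]), np.float32(6.8)) 0.0999
card 0.009 0.018 921 (array([508.9, 207.6]), array([139.9,  71.8]), np.float32(12.3)) 0.0134
card 0.107 0.115 66 (array([510.5, 198.1]), array([118.9,   1.1]), np.float32(12.1)) 0.1106
card 0.107 0.115 74 (array([507.7, 251.5]), array([71.7, 32.8]), np.float32(9.3)) 0.1115
card 0.107 0.115 1088 (array([523.3, 142.4]), array([72.4, 44.3]), np.float32(12.0)) 0.1114
card 0.115 0.1205 34 (array([483.4, 192.2]), array([63.6,  1.3]), np.float32(11.7
[... 811 characters left out ...]
2.7, 206.1]), array([121.2, 100.5]), np.float32(46.5)) 0.0144
card 0.009 0.018 95 (array([537.6, 128.5]), array([81.7, 38.6]), np.float32(44.1)) 0.0133
card 0.107 0.115 82 (array([512.3, 198.5]), array([118.7,   4.2]), np.float32(13.6)) 0.111
card 0.107 0.115 109 (array([519.2, 243.9]), array([82.5, 38.3]), np.float32(42.1)) 0.1112
card 0.107 0.115 437 (array([524. , 142.7]), array([73.7, 44.7]), np.float32(11.6)) 0.1126
card 0.115 0.1205 54 (array([512.4, 199.1]), array([119.7,   2.1]), np.float32(12.7)) 0.1178
card 0.115 0.1205 415 (array([505.2, 256.8]), array([77.3, 44.1]), np.float32(10.3)) 0.1186
card 0.1215 0.13 94 (array([510.2, 200.1]), array([120.2,   5.8]), np.float32(12.0)) 0.125
```

View pics/top_crop.png

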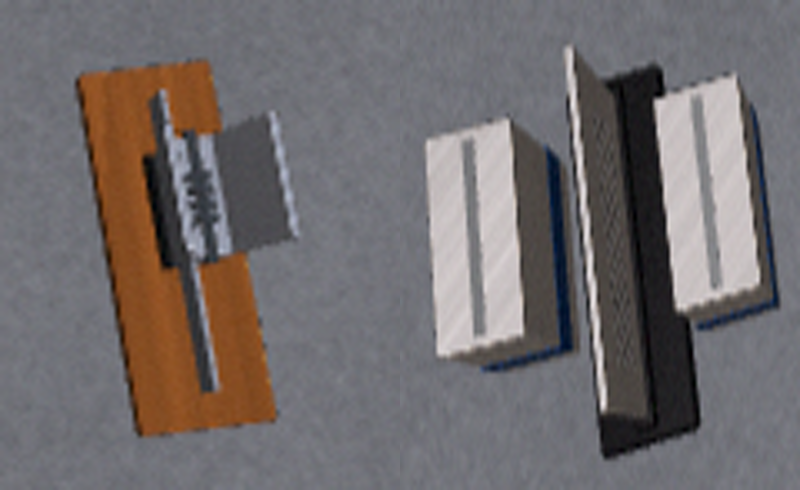

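View pics/scene_crop.png

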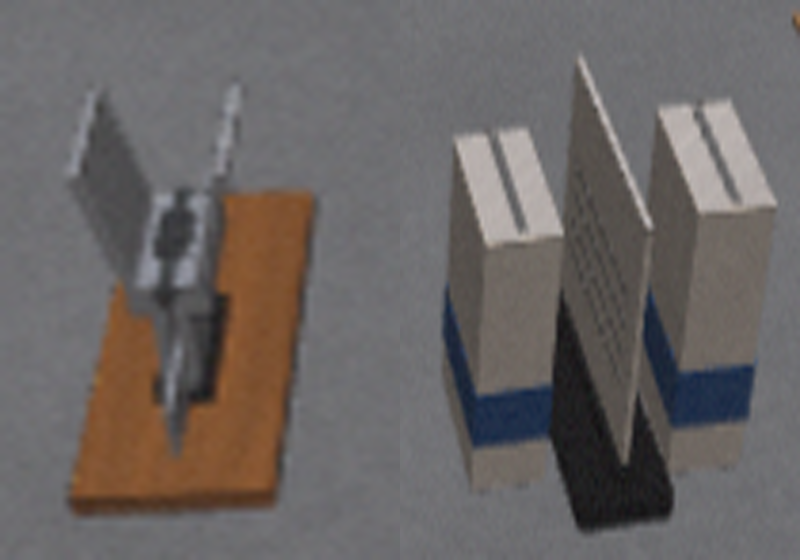

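>>> apply_moves(plan=[-15,-14,0,0,-30,-27.5,0,0,-30,-27.5,0,0,-30,-27.5,0,0,-30,-27.5,0,0,-30,-27.5,0,0,-30,-27.5,0,0,-30,-27.5,0,0,-30,-27.5,0,0,-30,-27.5,0,0,-30,-27.5,0,0,-30,-27.5,0,0,-30,-27.5,0,0,-30,-27.5,0,0,-30,-27.5,0,0,-30,-27.5,0,0,-30,-27.5,0,0,-30,-27.5,0,0,-30,-27.5,0,0,-20,-20,0,0], hand=1)

```text
time_s: 2.1
ee_pos: [0.5477, -0.1801, 0.2048]
eef_rot: [-3.142, -0.001, 2.79]
force: [0.5, 0.7, 0.1]
grip_width: 0.0937
grip_force: 0.0
```

>>> apply_moves(plan=[0,0,0,-0.1,0,0,0,-0.1,0,0,0,-0.1,0,0,0,-0.1,0,0,0,-0.07,0,0,0,0,0,0,0,0])

```text
time_s: 2.8
ee_pos: [0.5471, -0.1779, 0.2052]
eef_rot: [3.141, -0.0, -3.025]
force: [0.3, -0.3, 0.7]
grip_width: 0.0942
grip_force: 0.0
```

```bash
cat >> h.py <<'E'
def go(x,y,z,yawdeg):
    "remaining shift in tool axes (mm) and spin (rad) to a TCP target in mm"
    from scipy.spatial.transform import Rotation as S
    o=monitor.get_obs(); R=S.from_euler("xyz",o["eef_rot"]); p=np.array(o["ee_pos"])*1000
    s=(np.radians(yawdeg)-o["eef_rot"][2]+np.pi)%(2*np.pi)-np.pi
    print("t",o["time_s"],"tcp",p.round(1),np.degrees(o["eef_rot"]).round(2),"shift",R.inv().apply(np.array([x,y,z])-p).round(1),"spin",round(-s,4))
    print("F",np.round(o["force"],1),"w",round(o["grip_width"],4),"gf",np.round(o["grip_force"],1))
E
python3 -c "
from h import *
go(547.6,-179,65,186.9)"
```

```text
t 2.8 tcp [ 547.1 -177.9  205.2] [ 1.7999e+02 -2.0000e-02 -1.7330e+02] shift [ -0.4  -1.2 140.2] spin -0.0034
F [ 0.3 -0.3  0.7] w 0.0942 gf 0.0
```

>>> apply_moves(plan=[0,-0.8,10,0,0,0,20,0,0,0,20,0,0,0,20,0,0,0,20,0,0,0,20,0,0,0,15,0,0,0,10,0,0,0,5,0,0,0,0,0,0,0,0,0])

```text
time_s: 3.9
ee_pos: [0.5476, -0.1788, 0.0661]
eef_rot: [-3.141, 0.001, -3.022]
force: [0.3, 0.3, 0.3]
grip_width: 0.0937
grip_force: 0.0
```

```bash
python3 -c "
from h import *
go(547.6,-179,65,186.9)"
```

```text
t 3.9 tcp [ 547.6 -178.8   66.1] [-1.7997e+02  5.0000e-02 -1.7317e+02] shift [ 0.  -0.2  1.1] spin -0.0013
F [0.3 0.3 0.3] w 0.0937 gf 0.0
```

>>> apply_moves(plan=[0,0,0,0,0,0,0,0,0,0,0,0,0,0,0,0,0,0,0,0,0,0,0,0,0,0,0,0,0,0,0,0,0,0,0,0,0,0,0,0,0,0,0,0,0,0,0,0], hand=-1, squeeze=30)

```text
time_s: 5.1
ee_pos: [0.5484, -0.1797, 0.067]
eef_rot: [-3.139, 0.003, -3.022]
force: [0.3, -3.6, 10.1]
grip_width: 0.0231
grip_force: 30.0
```

>>> apply_moves(plan=[0,0,-3,0,0,0,-5,0,0,0,-8,0,0,0,-10,0,0,0,-10,0,0,0,-15,0,0,0,-20,0,0,0,-20,0,0,0,-20,0,0,0,-20,0,0,0,-10,0,0,0,-5,0,0,0,0,0])

```text
time_s: 6.4
ee_pos: [0.5473, -0.1787, 0.2116]
eef_rot: [-3.141, 0.0, -3.022]
force: [-0.5, 1.1, -1.4]
grip_width: 0.0228
grip_force: 30.0
```

```bash
python3 - <<'E'
from h import *
go(510.2,199.9,225,192.2)
c=camera("scene"); w=cloud(c); 
m=(abs(w[...,0]-.548)<.15)&(abs(w[...,1]+.18)<.1)&(w[...,2]>.08)
v,u=np.nonzero(m); print(u.min(),u.max(),v.min(),v.max())
a=c["image"][100:240,140:260]; cv2.imwrite("pics/lift.png",cv2.resize(a,(514,600),interpolation=2)[:,:,::-1])
E
```

```text
t 6.4 tcp [ 547.3 -178.7  211.6] [-1.7999e+02  1.0000e-02 -1.7317e+02] shift [ -8.2 380.3 -13.4] spin -0.0937
F [-0.5  1.1 -1.4] w 0.0228 gf 30.0
117 223 0 171
```

View pics/lift.png

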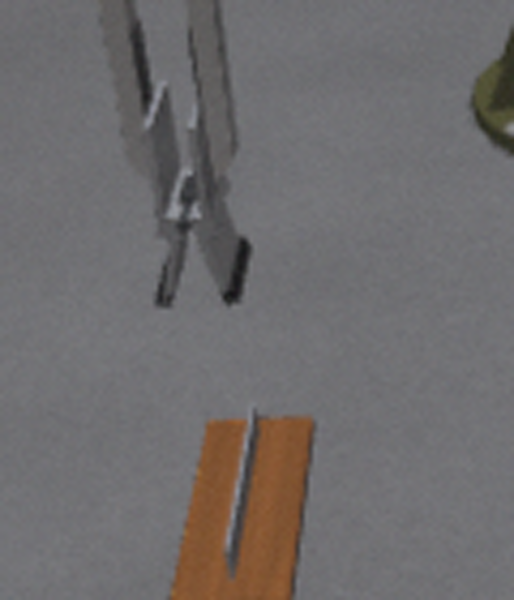

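The picture shows the clip held, jaws gaping with tips at crop (163,300) and (235,295), clear of the fin. Next I carry it over.

>>> apply_moves(plan=[0,5,-3,0,0,10,-4,0,0,20,-4,0,-1,25,-2,0,-1,25,0,0,-1,25,0,0,-1,25,0,0,-1,25,0,0,-1,25,0,0,-1,25,0,0,-1,25,0,0,0,25,0,0,0,25,0,0,0,25,0,0,0,25,0,0,0,25,0,0,0,12,0,0,0,6,0,0,0,2,0,0])

```text
time_s: 8.35
ee_pos: [0.5099, 0.1997, 0.2244]
eef_rot: [-3.141, -0.0, -3.022]
force: [0.8, -1.6, -0.6]
grip_width: 0.0228
grip_force: 30.0
```

>>> apply_moves(plan=[0,0,0,-0.02,0,0,0,-0.03,0,0,0,-0.03,0,0,0,-0.014,0,0,0,0,0,0,0,0,0,0,0,0])

```text
time_s: 9.05
ee_pos: [0.5101, 0.1995, 0.2245]
eef_rot: [-3.142, 0.0, -2.929]
force: [1.1, 0.5, -0.5]
grip_width: 0.023
grip_force: 30.0
```

```bash
python3 - <<'E'
from h import *
go(510.2,199.9,158,192.2)
from scipy.spatial.transform import Rotation as S
C=np.array([.5102,.1999,0]); Rz=S.from_euler("z",12.2,degrees=True)
for n in("scene","top"):
    c=camera(n); np.savez(n+"1.npz",**c); w=cloud(c); L=Rz.inv().apply((w-C).reshape(-1,3)).reshape(w.shape)*1000
    m=(abs(L[...,0])<45)&(abs(L[...,1])<26)&(L[...,2]>140)
    print(n,m.sum())
    for lo in range(150,260,8):
        k=m&(L[...,2]>=lo)&(L[...,2]<lo+8)
        if k.sum()>3: q=L[k]; print(lo,k.sum(),"x",q[:,0].min().round(1),q[:,0].max().round(1),"y",q[:,1].min().round(1),q[:,1].max().round(1))
    if n=="scene":
        k=cv2.resize(c["image"][60:245,300:440],(454,600),interpolation=2); cv2.imwrite("pics/over.png",k[:,:,::-1])
    # card edge now
    e=L[(abs(L[...,0])<65)&(abs(L[...,1])<8)&(L[...,2]>121)&(L[...,2]<130)]
    print("edge",len(e),np.median(e,0).round(1) if len(e) else "", e.min(0).round(1),e.max(0).round(1))
E
```

```text
t 9.05 tcp [510.1 199.5 224.5] [-180.     0.  -167.8] shift [-0.2  0.3 66.5] spin 0.0001
F [ 1.1  0.5 -0.5] w 0.023 gf 30.0
scene 3936
166 54 x -27.9 26.2 y -19.9 18.7
174 99 x -27.4 25.6 y -18.7 17.5
182 77 x -25.3 25.8 y -13.6 12.4
190 70 x -26.2 25.8 y -11.5 9.1
198 40 x -24.8 26.7 y -13.7 12.8
206 97 x -23.5 28.1 y -14.3 12.2
214 99 x -23.5 25.1 y -12.9 12.1
222 59 x -11.3 27.1 y -15.5 19.0
230 92 x -12.8 26.5 y -23.8 24.5
238 107 x -23.8 26.8 y -23.9 23.1
246 117 x -24.3 25.2 y -23.9 24.4
254 128 x -23.7 25.0 y -24.1 22.7
edge 106 [  7.3  -0.8 124.9] [-58.8  -3.2 121. ] [ 61.2   2.9 127.3]
top 8485
166 44 x -25.5 11.8 y -19.6 14.5
174 71 x -25.4 10.6 y -18.4 15.2
182 40 x -25.5 9.6 y -13.4 11.1
190 8 x -25.5 -17.1 y -11.3 8.1
198 11 x -25.2 -10.1 y -14.1 7.1
206 74 x -28.2 -7.1 y -14.2 5.9
214 28 x -25.3 -8.0 y -12.1 3.3
222 13 x -24.5 -8.6 y -12.2 -10.9
230 11 x -25.3 -18.5 y -12.1 -9.1
238 6 x -25.0 -20.7 y -11.8 -10.8
246 8 x -25.1 -3.6 y -23.7 -8.8
254 10 x -24.9 -4.5 y -23.8 -8.6
edge 70 [-39.7  -0.4 124.3] [-59.5  -2.2 121.4] [-19.6   1.8 127.1]
```

View pics/over.png

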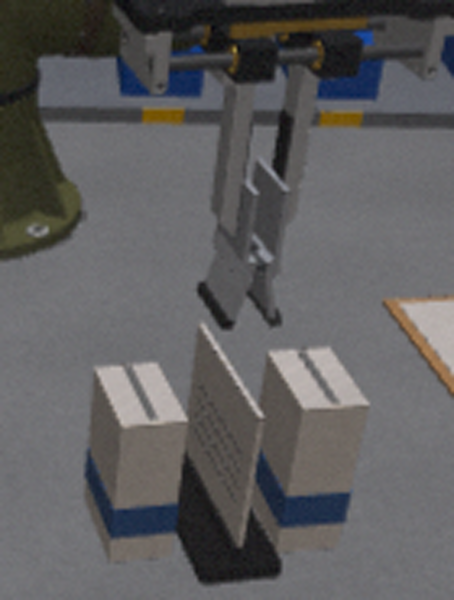

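The picture shows the open clip above the card, with jaw tips at (215,310) and (275,318) straddling the card's edge. It is centred to within 1 mm and the tips are at about z 169. I'll lower it 66 mm.

>>> apply_moves(plan=[0,0.3,5,0,0,0,10,0,0,0,10,0,0,0,8,0,0,0,6,0,0,0,6,0,0,0,6,0,0,0,5,0,0,0,4,0,0,0,4,0,0,0,2,0,0,0,0,0,0,0,0,0,0,0,0,0])

```text
time_s: 10.55
ee_pos: [0.5101, 0.1999, 0.1587]
eef_rot: [-3.142, 0.0, -2.928]
force: [0.2, -0.5, -0.2]
grip_width: 0.0229
grip_force: 30.0
```

```bash
python3 - <<'E'
from h import *
go(510.2,199.9,158,192.2)
from scipy.spatial.transform import Rotation as S
C=np.array([.5102,.1999,0]); Rz=S.from_euler("z",12.2,degrees=True)
c=camera("scene"); w=cloud(c); L=Rz.inv().apply((w-C).reshape(-1,3)).reshape(w.shape)*1000
m=(abs(L[...,0])<32)&(abs(L[...,1])<27)
for lo in range(96,170,6):
    q=L[m&(L[...,2]>=lo)&(L[...,2]<lo+6)]
    if len(q)>3: print(lo,len(q),"x",q[:,0].min().round(1),q[:,0].max().round(1),"y",q[:,1].min().round(1),q[:,1].max().round(1))
d0=np.load("scene1.npz")["image"].astype(int); d=abs(c["image"].astype(int)-d0).max(2)
print("changed below row 200:",(d[200:245,300:440]>40).sum())
cv2.imwrite("pics/fin.png",cv2.resize(c["image"][90:245,310:430],(464,600),interpolation=2)[:,:,::-1])
E
```

```text
t 10.55 tcp [510.1 199.9 158.7] [-1.8000e+02  2.0000e-02 -1.6778e+02] shift [-0.1 -0.   0.7] spin 0.0003
F [ 0.2 -0.5 -0.2] w 0.0229 gf 30.0
96 9 x 5.8 28.5 y -2.3 -0.7
102 44 x -21.6 29.8 y -19.2 17.6
108 73 x -27.7 31.3 y -18.3 18.2
114 63 x -26.3 30.8 y -14.6 11.4
120 60 x -24.2 31.5 y -12.6 10.8
126 47 x -22.8 28.2 y -11.2 9.9
132 18 x -24.5 25.5 y -9.8 7.3
138 44 x -22.6 26.3 y -13.6 13.2
144 96 x -24.5 29.3 y -13.5 11.9
150 45 x -17.1 26.8 y -11.8 11.1
156 41 x -9.6 24.8 y -13.8 11.8
162 47 x -11.3 25.7 y -20.0 22.1
168 69 x -18.8 24.8 y -24.0 23.4
changed below row 200: 0
```

View pics/fin.png

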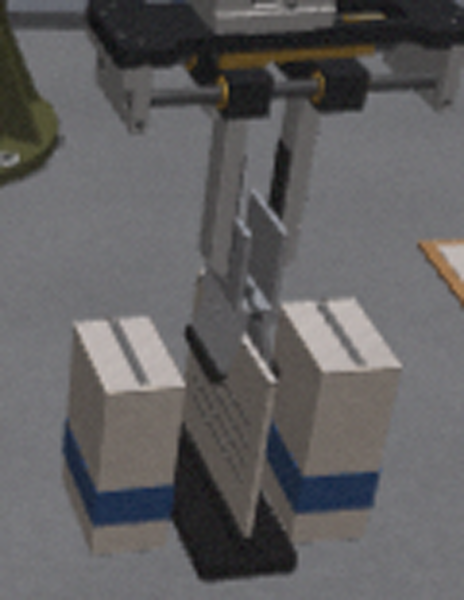

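The picture shows the gaping jaws astride the card's middle: the near jaw tip is at (207,355), the far one at (278,365). They sit about 22 mm down with no contact force, and the cartons haven't moved.

```bash
python3 -c "
from station import ctrl
print(ctrl.hand_in())"
```

```text
the job is handed in; nothing more can be done
None
```

The job is handed in: the arm holds the spring clip wide open over the middle of the card's top edge, jaws about 22 mm down each side, with no sign of contact with the card and the cartons unmoved, at about 10.6 s of the 51 s allowed.

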